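Slide a loaded tray across the gap between two bench risers

TASK

Slide the metal tray, with the wooden block of mounted stones in it, from the left grey riser across the gap to the right one. Leave it centred and square on the right riser with the block still standing in it; keep the tray flat and sliding all the way, neither lifted nor dipping into the gap.

Things in the scene. Friction and masses are not known exactly. Their poses are not given: they have to be found in the camera images.
- tray_mid (a point): Shallow open tray of bare sheet metal, 130 mm long (its x) by 92 mm wide (y) by 18 mm high, walls and floor 4 mm thick, about 0.3 kg, loose on the left riser, its x pointing to the right riser within 4 degrees. The point is its centre, 9 mm above its underside; z up. Pushed at its end wall away from the right riser, best at two points 50 mm apart, it slides straight; it is long enough to bridge the gap by itself.
- left_stand_top (a point): The riser on the robot's left, fixed to the desk: grey plate 150 mm (x) by 130 mm (y) on two metal legs, top 45 mm above the desk. The point is the middle of its top face; its x axis points to the right riser. The tray starts on it.
- right_stand_top (a point): Right riser, fixed to the desk, same size, height and direction of axes as the left one, in line with it beyond an open gap of 35 to 45 mm. The point is the middle of its top face, where the middle of the tray's underside shall come to lie.
- block_mid (a point): Drilled beech block, 30 mm (x) by 90 mm (y) by 22 mm high, with a few mounted grinding stones standing up in it to 50 mm above its underside, about 0.09 kg; it stands loose in the tray, its length along the tray's. The point is the middle of the wooden block, 11 mm above its underside; z up.

How it is judged:
By the outcome, as a careful person would: the job done as asked, in the order asked, and still so for the second after the job is handed in, with the robot touching nothing.
It also fails if it takes over 42 s, if anything falls off the work surface, if the arm or the gripper's body presses on something with over 40 N, if the wrist force passes 120 N, or if a joint passes its speed limit or range.

ROBOT

A 6-joint arm with a two-finger parallel gripper is mounted at the origin on a cart in front of the work surface, level with it; the furniture and walls round the work are solid. World frame = base frame: x ahead of the robot, y to its left, z up, the work surface at z = 0. Lengths are in m, angles in rad, forces in N, time in s.
With the tool pointing down it reaches from about 0.35 to 0.775 m from the base axis. Payload 7.3 kg.
Tool frame: the origin (TCP) lies at the very end of the fingers, on their centre line; the grasp point (between the pads) lies 19 mm behind it; z points along the fingers, y is the line along which they close (so a half turn about z gives the same grasp; the last joint's range is limited). The gripper opens to 92 mm and grips with 3 to 60 N. Pads are 19 mm wide; open, the fingers measure 130 mm over their backs; the gripper's body (75 mm by 190 mm) begins 47 mm behind the grasp point.
Start: joints at [1.111, 0.342, 1.524, -0, 1.275, -0.146], TCP at [0.162, 0.499, 0.227] pointing down, gripper open.
Joint ranges: [-2.53, 2.53], [-0.77, 2.02], [0.04, 2.7], [-1, 4.14], [0.28, 2.66], [-3.11, 3.11]. Speed limits (rad/s): [2.57, 2.57, 3.14, 3.14, 3.14, 3.14].

INTERFACE

Orientations are given as [roll, pitch, yaw] about the fixed x, y, z axes, in that order (R = Rz(yaw) Ry(pitch) Rx(roll)).
In Python, from cell import robot gives the robot as it stands.
- The arm moves only by the tool apply_moves, never from a script. Its argument "motion" is text: rows parted by semicolons, each of 7 numbers parted by spaces: the opening in per cent of the stroke, from 0 (shut) to 100 (fully open), then the shift along the tool's x, y, z in cm, then the turn, a rotation vector about the tool's x, y, z in rad. A call has 1 to 20 rows; each row shifts and turns the commanded pose from where the row before left it, along the tool's axes as they then stand; what a row does not reach is not made up. A row lasts 1/8 s, in which the tool goes at most 62.5 mm and 10.7 degrees, less where a joint would pass 70% of its speed; a pose out of reach is approached as far as the arm can. A call with a gripper value outside its range is refused whole. The fingers move at their own pace and stop on an object; "force" is the grip in N (left out, the last holds). Time passes only in rows, so rows that do not move let the fingers close. It gives the time, the measured TCP pose, the force, the opening and the grip force at its end, in the units of the state.
- robot.observe(): the state, without advancing time (a new reading comes with each control period).
- robot.read_camera(name): name is "scene" or "top"; returns a dict with "img" (384x512x3 uint8, red, green, blue), "fovy" (degrees; the focal length in pixels is half the picture's height over the tangent of half this angle, whatever the lens; pixels are square), "cx", "cy" (the principal point, pixels), "R" (3x3) and "t" (3): a world point X has camera coordinates R X + t. Camera axes: x right, y down, z forward; pixel columns grow to the right and rows downward; lengths in m; the calibration is good to about 2 mm. A picture is of the moment at which its call begins. There is no depth.
- robot.hand_in(): hands the job in; it is judged then, once.
Trained networks look in a picture, given as the dict that the camera call returned (one of the last four; its "shot" number tells which), for a name from the list of things; names that differ only in an ending like _2 or _b are one class to them, and where a whole thing is asked for, a point or a joint stands for the part that bears it (a point fixed in the world has none). Each returns a list of dicts, best first, with "score" (0 to 1); they miss things now and then, are a little off and sometimes report something else, mostly with a low value. They report only what shows in the picture. A call takes as long as a camera call.
- robot.search_frame(target, picture): "centre" ([x, y, z] in m, in world coordinates, good to about 4 mm: the middle of the surface that is visible of it).
- robot.trace(target, picture): "pixels" (384x512 bool, what is visible of it).
The state is a dict: "time": time; "qpos": joint angles; "qvel": joint speeds; "joint_efforts": joint torques, N m; "tool_pos": TCP position; "tool_rot": TCP orientation; "contact_force": force on the tool from outside, world axes, zero at the start; "torque": the same for the moment, N m; "opening": finger opening in m; "grip_force": force on a finger pad.
Only numpy, scipy, OpenCV 4.12 (cv2) and the standard library are available. Lean on these libraries where they do the work, as an engineer would, in place of code of your own. Each camera call takes 0.05 s, during which the arm holds its last target. There are 200 camera calls.

## Working session

There is one attempt and no reset: what is moved stays moved. The work goes in short steps, Python scripts to look and compute and a tool call to move; the robot and the scene stay as the last step left them, time stands still between calls to the robot, and variables do not carry over. Pictures are saved under pics/ and viewed, at most 10 in all, crops included, and the job is handed in when it is done.

Besides the shell and the picture viewer there is one more tool, called after "Request:" by a JSON object that holds its "api" and its "payload", one argument or row to a line. apply_moves: Moves the arm, as the interface text tells. Its arguments: {"type":"object","properties":{"motion":{"type":"string"},"force":{"type":"number"}},"required":["motion"]}

```bash
mkdir -p pics; cat > h.py <<'E'
import numpy as np, cv2
from cell import robot
def K(p):
    f=p["img"].shape[0]/2/np.tan(np.radians(p["fovy"])/2); return f,p["cx"],p["cy"]
def proj(p,X):
    c=np.asarray(p["R"])@np.asarray(X,float)+p["t"]; f,cx,cy=K(p); return np.array([cx+f*c[0]/c[2],cy+f*c[1]/c[2]])
def onplane(p,uv,z):
    f,cx,cy=K(p); R=np.asarray(p["R"]); o=-R.T@p["t"]; d=R.T@np.array([(uv[0]-cx)/f,(uv[1]-cy)/f,1]); return o+d*(z-o[2])/d[2]
def save(p,n): cv2.imwrite("pics/"+n,p["img"][:,:,::-1])
E
python3 - <<'E'
from h import *
s=robot.observe(); print(s)
P={}
for c in("scene","top"):
    p=robot.read_camera(c);P[c]=p;save(p,c+"0.png");np.save(c+"0.npy",p,allow_pickle=True)
    print(c,p["fovy"],-np.asarray(p["R"]).T@p["t"])
    for n in("tray_mid","left_stand_top","right_stand_top","block_mid"):
        print(n,[(np.round(d["centre"],3),round(d["score"],2)) for d in robot.search_frame(n,p)][:3])
        for d in robot.trace(n,p)[:1]:
            cs,_=cv2.findContours(d["pixels"].astype(np.uint8),0,2)
            k=max(cs,key=cv2.contourArea); print("  box",np.round(cv2.boxPoints(cv2.minAreaRect(k)),1).tolist(),round(d["score"],2))
E
```

```text
{'time': 0.0, 'qpos': array([ 1.11097933e+00,  3.42713182e-01,  1.52499446e+00, -1.68461986e-05,
        1.27538697e+00, -1.46016172e-01]), 'qvel': array([ 0.00034598, -0.00212924, -0.00061212, -0.0008996 , -0.00036856,
       -0.001927  ]), 'joint_efforts': array([ 1.07210446e-03, -4.31241131e+01, -2.44225788e+01,  7.18824542e-02,
        5.58572123e-02, -1.28434071e-04]), 'tool_pos': array([0.16187   , 0.49900848, 0.22605778]), 'tool_rot': array([-3.14010434e+00, -2.02593577e-04,  2.82779660e+00]), 'contact_force': array([-0.21841401,  0.11157592, -0.58157684]), 'torque': array([-0.00610421, -0.00084444, -0.00680295]), 'grip_force': 0.0, 'opening': 0.09186808589697924}
scene 54.69954102682844 [ 0.06459679 -0.15570057  0.72562099]
tray_mid [(array([0.528, 0.298, 0.051]), 0.59)]
  box [[191.89999389648438, 188.0], [207.10000610351562, 158.39999389648438], [257.0, 184.10000610351562], [241.8000030517578, 213.60000610351562]] 0.9
left_stand_top [(array([0.462, 0.281, 0.044]), 0.81)]
  box [[183.0, 191.0], [225.5, 148.5], [263.5, 186.5], [221.0, 229.0]] 0.71
right_stand_top [(array([0.5
[... 469 characters left out ...]
2363 0.20194553 0.93317735]
tray_mid [(array([0.526, 0.307, 0.049]), 0.6)]
left_stand_top [(array([0.498, 0.301, 0.071]), 0.64), (array([0.522, 0.323, 0.046]), 0.55)]
  box [[192.8000030517578, 161.10000610351562], [256.8999938964844, 158.39999389648438], [259.29998779296875, 214.89999389648438], [195.10000610351562, 217.60000610351562]] 0.82
right_stand_top [(array([0.524, 0.121, 0.046]), 0.93)]
  box [[273.8999938964844, 157.89999389648438], [340.3999938964844, 154.10000610351562], [343.70001220703125, 211.60000610351562], [277.1000061035156, 215.3000030517578]] 0.69
block_mid [(array([0.501, 0.302, 0.071]), 0.97)]
  box [[209.0, 186.0], [249.0, 186.0], [249.0, 200.0], [209.0, 200.0]] 0.76
```

View images.

```bash
python3 - <<'E'
import cv2
a=cv2.imread("pics/scene0.png")[120:290,150:360];cv2.imwrite("pics/s1.png",cv2.resize(a,None,fx=3.5,fy=3.5,interpolation=2))
a=cv2.imread("pics/top0.png")[130:240,170:370];cv2.imwrite("pics/t1.png",cv2.resize(a,None,fx=4,fy=4,interpolation=2))
E
```

```text
(no output)
```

View pics/s1.png

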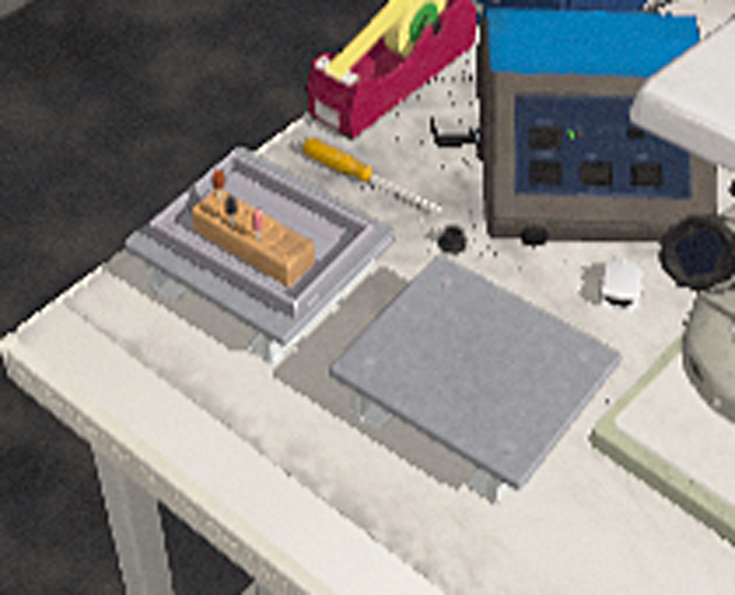

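View pics/t1.png

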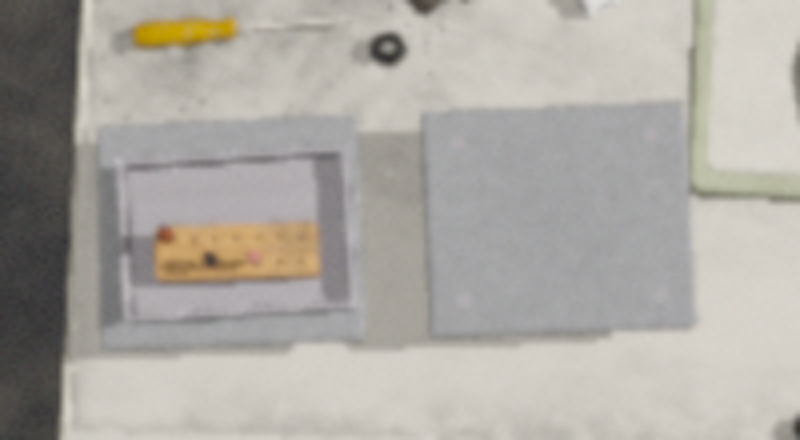

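View pics/top0.png

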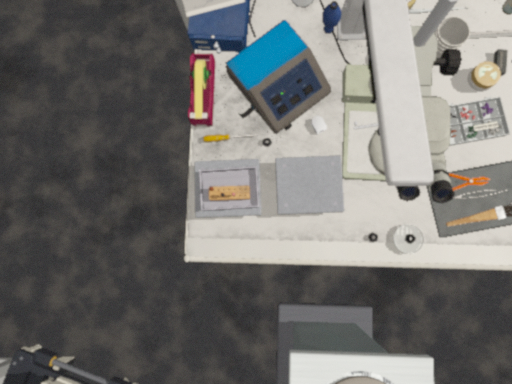

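```bash
cat > fit.py <<'E'
from h import *
from scipy.optimize import minimize
from itertools import product
def grad(p):
    g=cv2.GaussianBlur(p["img"].astype(np.float32),(0,0),0.8); m=np.zeros(g.shape[:2],np.float32)
    for i in range(3): m=np.maximum(m,np.hypot(cv2.Sobel(g[:,:,i],5,1,0),cv2.Sobel(g[:,:,i],5,0,1)))
    return np.minimum(m,90)
def corners(x,y,a,L,W,z):
    ex=np.array([np.cos(a),np.sin(a)]);ey=np.array([-ex[1],ex[0]])
    return [np.r_[np.array([x,y])+sx*L/2*ex+sy*W/2*ey,z] for sx,sy in((1,1),(1,-1),(-1,-1),(-1,1))]
def score(P,G,rects):
    s=0
    for p,g in zip(P,G):
        for r in rects:
            t=np.linspace(.04,.96,40)[:,None]
            q=np.array([proj(p,X) for i in range(4) for X in r[i]*(1-t)+r[(i+1)%4]*t],np.float32)
            s+=cv2.remap(g,q[None,:,0].copy(),q[None,:,1].copy(),cv2.INTER_LINEAR).mean()
    return s
def fit(f,x0,steps):
    best=None
    for k in (1,.4):
      for d in product(*[(-1,0,1)]*len(x0)):
        x=np.array(x0)+k*np.array(d)*steps
        v=f(x)
        if best is None or v>best[0]: best=(v,x)
      x0=best[1]
    r=minimize(lambda u:-f(x0+u*steps),np.zeros(len(x0)),method="Nelder-Mead",options=dict(initial_simplex=np.vstack([np.zeros(len(x0)),.5*np.eye(len(x0))])))
    return x0+r.x*steps,-r.fun
def stands(q):
    x,y,a,g=q; d=.15+g
    return [corners(x,y,a,.15,.13,.045),corners(x-d*np.cos(a),y-d*np.sin(a),a,.15,.13,.045)]
def tray(q): return [corners(*q,.13,.092,.063),corners(*q,.122,.084,.063)]
def draw(p,rects,n,box,s):
    im=cv2.resize(p["img"][:,:,::-1],None,fx=s,fy=s,interpolation=2)
    for r in rects: cv2.polylines(im,[np.int32([(proj(p,X)+.5)*s for X in r])],True,(0,0,255),1)
    a,b,c,d=[int(v*s) for v in box]; cv2.imwrite("pics/"+n,im[b:d,a:c])
E
python3 - <<'E'
from fit import *
P=[np.load(c+"0.npy",allow_pickle=True).item() for c in("top","scene")];G=[grad(p) for p in P]
hand=np.array([(422,114),(681,101),(694,325),(432,335)])/4+[170,130]-.375
c=np.array([onplane(P[0],u,.045) for u in hand]);print(c.round(4))
m=c.mean(0);e=c[1]+c[2]-c[0]-c[3];a=np.arctan2(e[1],e[0]);print(m,a)
x0=[m[0],m[1],a,.04]
for sub in(0,1,None):
    I=[0,1] if sub is None else [sub]
    r=fit(lambda q:score([P[i] for i in I],[G[i] for i in I],stands(q)),x0,[.005,.005,.03,.004]);print("stands",sub,r[0].round(4),r[1])
q=r[0]; 
t0=[q[0]-.185*np.cos(q[2]),q[1]-.185*np.sin(q[2]),q[2]]
th=np.array([(120,165),(340,153),(352,305),(125,320)])/4+[170,130]-.375
ct=np.array([onplane(P[0],u,.063) for u in th]);t0[:2]=ct.mean(0)[:2];print("tray hand",t0)
for sub in(0,1,None):
    I=[0,1] if sub is None else [sub]
    r2=fit(lambda q:score([P[i] for i in I],[G[i] for i in I],tray(q)),t0,[.006,.006,.04]);print("tray",sub,r2[0].round(4),r2[1])
draw(P[0],stands(q)+tray(r2[0]),"f_top.png",(180,145,360,230),4)
draw(P[1],stands(q)+tray(r2[0]),"f_sc.png",(170,140,340,280),4)
E
python3 -c "
import cv2,numpy as np
a=cv2.imread('pics/f_top.png');b=cv2.imread('pics/f_sc.png')
b=cv2.resize(b,None,fx=.45,fy=.45) if 0 else b
print(a.shape,b.shape)"
```

```text
[[0.5846 0.2012 0.045 ]
 [0.5946 0.0542 0.045 ]
 [0.467  0.0472 0.045 ]
 [0.4582 0.1931 0.045 ]]
[0.52610753 0.12392678 0.045     ] -1.5064231259455159
stands 0 [ 0.5246  0.1209 -1.5093  0.0385] 135.83456420898438
stands 1 [ 0.5272  0.1209 -1.5064  0.0384] 169.8843994140625
stands None [ 0.5264  0.1209 -1.5062  0.0386] 300.8975830078125
tray hand [np.float64(0.5098967081611455), np.float64(0.30434180222812146), np.float64(-1.5062450442695374)]
tray 0 [ 0.5083  0.3054 -1.4872] 139.41539001464844
tray 1 [ 0.5086  0.3054 -1.4899] 173.7093505859375
tray None [ 0.5083  0.3054 -1.4866] 312.80621337890625
(340, 720, 3) (560, 680, 3)
```

View pics/f_top.png

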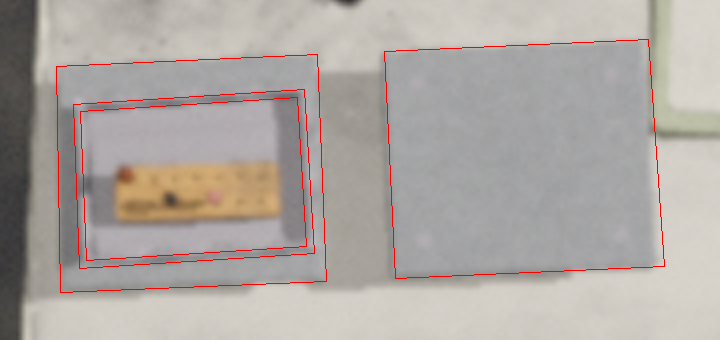

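View pics/f_sc.png

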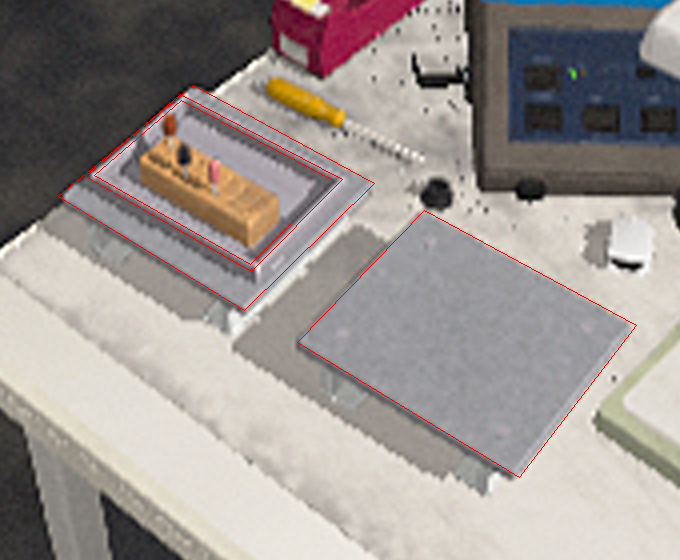

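The overlays match both pictures. In the top crop the right riser's corners are at (385,52), (648,40), (664,267) and (396,278). The tray rim's corners are at (74,104), (304,90), (314,253) and (80,268). The two views agree to about 3 mm. The tray has to go 185 mm along the riser axis and 6 mm sideways, and needs a turn of 1.1°.

Request:
{"api": "apply_moves", "payload": {
  "motion": "38 -3.55 0.06 0 0 0 0;38 -3.55 0.06 0 0 0 0;38 -3.55 0.06 0 0 0 0;38 -3.55 0.06 0 0 0 0;38 -3.55 0.06 0 0 0 0;38 -3.55 0.06 0 0 0 0;38 -3.55 0.06 0 0 0 0;38 -3.55 0.06 0 0 0 0;38 -3.55 0.06 0 0 0 0;38 -3.55 0.06 0 0 0 0;38 0 0 0 0 0 0.149;38 0 0 0 0 0 0.149;38 0 0 0 0 0 0.149;38 0 0 0 0 0 0.149;38 0 0 0 0 0 0.149;38 0 0 0 0 0 0.149;38 0 0 0 0 0 0.149;38 0 0 0 0 0 0.149;38 0 0 0 0 0 0;38 0 0 0 0 0 0",
  "force": 20
}}

```text
time: 3.4
tool_pos: [0.5015, 0.3955, 0.2267]
tool_rot: [-3.142, -0.0, 1.639]
contact_force: [0.6, 0.3, 0.5]
opening: 0.035
grip_force: 0.0
```

Request:
{"api": "apply_moves", "payload": {
  "motion": "38 0 0 3 0 0 0.004;38 0 0 3 0 0 0;38 0 0 3 0 0 0;38 0 0 3 0 0 0;38 0 0 2.5 0 0 0;38 0 0 1.5 0 0 0;38 0 0 1 0 0 0;38 0 0 0.6 0 0 0;38 0 0 0 0 0 0;38 0 0 0 0 0 0"
}}

```text
time: 4.65
tool_pos: [0.502, 0.3958, 0.0515]
tool_rot: [3.14, -0.001, 1.632]
contact_force: [0.5, 0.8, 0.3]
opening: 0.035
grip_force: 0.0
```

```bash
python3 - <<'E'
from fit import *
p=robot.read_camera("scene");o=robot.observe();print(o["tool_pos"],o["tool_rot"],o["contact_force"])
im=p["img"][120:260,150:330,::-1];cv2.imwrite("pics/d1.png",cv2.resize(im,None,fx=4,fy=4,interpolation=2))
E
```

```text
[0.50195759 0.39576162 0.05150631] [ 3.14039389e+00 -7.10375281e-04  1.63180775e+00] [-0.03297248 -0.27488555  0.29198473]
```

View pics/d1.png

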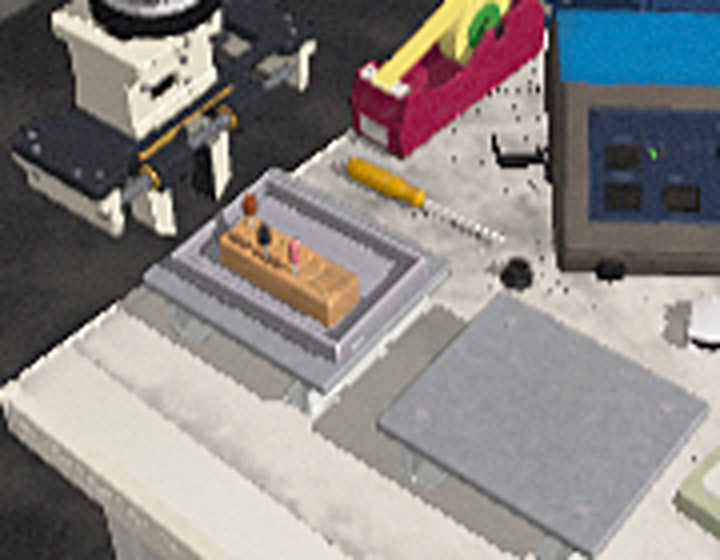

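The fingers (crop (150,225) and (215,195)) are behind the tray's end wall and clear of it. Next I start the slow push.

Request:
{"api": "apply_moves", "payload": {
  "motion": "38 -0.4 0 0 0 0 0;38 -0.4 0 0 0 0 0;38 -0.2 0 0 0 0 0;38 -0.15 0 0 0 0 0;38 -0.15 0 0 0 0 0;38 -0.15 0 0 0 0 0;38 -0.15 0 0 0 0 0;38 -0.15 0 0 0 0 0;38 -0.2 0.006 0 0 0 0;38 -0.2 0.006 0 0 0 0;38 -0.2 0.006 0 0 0 0;38 -0.2 0.006 0 0 0 0;38 -0.25 0.008 0 0 0 0;38 -0.25 0.008 0 0 0 0;38 -0.25 0.008 0 0 0 0;38 -0.25 0.008 0 0 0 0;38 -0.25 0.008 0 0 0 0;38 -0.25 0.008 0 0 0 0;38 -0.25 0.008 0 0 0 0;38 -0.15 0.005 0 0 0 0"
}}

```text
time: 7.2
tool_pos: [0.5051, 0.351, 0.0507]
tool_rot: [3.142, -0.0, 1.632]
contact_force: [-0.5, 1.8, -1.9]
opening: 0.035
grip_force: 1.2
```

```bash
cat > look.py <<'E'
from fit import *
import sys
P=[robot.read_camera(c) for c in("top","scene")];G=[grad(p) for p in P]
o=robot.observe();print(o["time"],o["tool_pos"],o["tool_rot"],o["contact_force"])
S=np.array([.5264,.1209]);e=np.array([np.cos(-1.5062),np.sin(-1.5062)]);n=np.array([-e[1],e[0]])
c=o["tool_pos"][:2]+e*.0745; w=float(sys.argv[1])
for I in([0],[1],[0,1]):
    r,v=fit(lambda q:score([P[i] for i in I],[G[i] for i in I],tray(q)),[c[0],c[1],-1.5],[.004,.004,.02])
    print(I,r.round(4),"along %.1f lat %.1f mm yaw %.2f deg"%((r[:2]-S)@e*1e3,(r[:2]-S)@n*1e3,np.degrees(r[2]+1.5062)),round(v))
a=np.r_[c,.06]
for i,nm in((0,"t"),(1,"s")):
    u=proj(P[i],a);draw(P[i],tray(r),nm+sys.argv[2]+".png",(u[0]-70,u[1]-35,u[0]+90,u[1]+45),4)
cv2.imwrite("pics/c"+sys.argv[2]+".png",np.vstack([cv2.imread("pics/%s%s.png"%(k,sys.argv[2]))[:300,:630] for k in"ts"]))
E
python3 look.py 0 a
```

```text
7.3 [0.50515297 0.35081255 0.0507251 ] [-3.14150054e+00  3.15843980e-04  1.63168850e+00] [ 0.73138304  1.3022788  -0.54629533]
[0] [ 0.5091  0.2769 -1.5048] along -156.8 lat -7.2 mm yaw 0.08 deg 124
[1] [ 0.5096  0.277  -1.5096] along -156.8 lat -6.7 mm yaw -0.19 deg 173
[0, 1] [ 0.5093  0.277  -1.5075] along -156.9 lat -7.0 mm yaw -0.08 deg 297
```

View pics/ca.png

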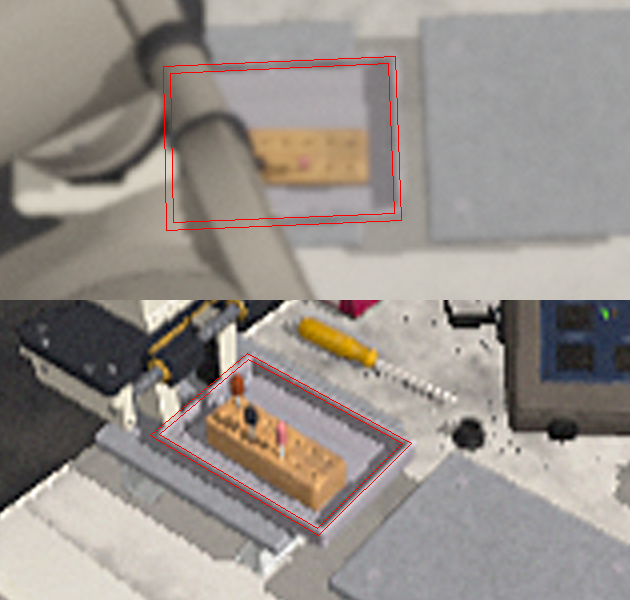

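The tray is now square (yaw −0.1°), its front corner is over the gap, and the block is standing. It still needs 157 mm along the axis and 7 mm sideways.

Request:
{"api": "apply_moves", "payload": {
  "motion": "38 -0.2 0.009 0 0 0 -0.002;38 -0.25 0.012 0 0 0 0;38 -0.25 0.012 0 0 0 0;38 -0.25 0.012 0 0 0 0;38 -0.25 0.012 0 0 0 0;38 -0.25 0.012 0 0 0 0;38 -0.25 0.012 0 0 0 0;38 -0.25 0.012 0 0 0 0;38 -0.25 0.012 0 0 0 0;38 -0.25 0.012 0 0 0 0;38 -0.25 0.012 0 0 0 0;38 -0.25 0.012 0 0 0 0;38 -0.25 0.012 0 0 0 0;38 -0.25 0.012 0 0 0 0;38 -0.25 0.012 0 0 0 0;38 -0.25 0.012 0 0 0 0;38 -0.25 0.012 0 0 0 0;38 -0.25 0.012 0 0 0 0;38 -0.25 0.012 0 0 0 0;38 -0.25 0.012 0 0 0 0"
}}

```text
time: 9.8
tool_pos: [0.5106, 0.3017, 0.0507]
tool_rot: [-3.142, -0.0, 1.634]
contact_force: [0.3, 3.3, -0.5]
opening: 0.0348
grip_force: 1.2
```

```bash
python3 look.py 0 b
```

```text
9.9 [0.5106745  0.3014577  0.05076975] [-3.14158352e+00  3.33909469e-04  1.63362679e+00] [ 0.21494508  2.03037585 -0.0331537 ]
[0] [ 0.5152  0.2277 -1.5245] along -107.3 lat -4.3 mm yaw -1.05 deg 119
[1] [ 0.5154  0.2278 -1.5116] along -107.4 lat -4.1 mm yaw -0.31 deg 172
[0, 1] [ 0.5153  0.2277 -1.5209] along -107.3 lat -4.1 mm yaw -0.84 deg 290
```

Request:
{"api": "apply_moves", "payload": {
  "motion": "38 -0.25 0.01 0 0 0 -0.002;38 -0.25 0.01 0 0 0 0;38 -0.25 0.01 0 0 0 0;38 -0.25 0.01 0 0 0 0;38 -0.25 0.01 0 0 0 0;38 -0.25 0.01 0 0 0 0;38 -0.25 0.01 0 0 0 0;38 -0.25 0.01 0 0 0 0;38 -0.25 0.01 0 0 0 0;38 -0.25 0.01 0 0 0 0;38 -0.25 0.01 0 0 0 0;38 -0.25 0.01 0 0 0 0;38 -0.25 0.01 0 0 0 0;38 -0.25 0.01 0 0 0 0;38 -0.25 0.01 0 0 0 0;38 -0.25 0.01 0 0 0 0;38 -0.25 0.01 0 0 0 0;38 -0.25 0.01 0 0 0 0;38 -0.25 0.01 0 0 0 0;38 -0.25 0.01 0 0 0 0"
}}

```text
time: 12.4
tool_pos: [0.5159, 0.252, 0.0508]
tool_rot: [3.142, -0.0, 1.636]
contact_force: [-1.3, 3.2, 0.2]
opening: 0.0347
grip_force: 1.5
```

Request:
{"api": "apply_moves", "payload": {
  "motion": "38 -0.25 0.01 0 0 0 0;38 -0.25 0.01 0 0 0 0;38 -0.25 0.01 0 0 0 0;38 -0.25 0.01 0 0 0 0;38 -0.25 0.01 0 0 0 0;38 -0.25 0.01 0 0 0 0;38 -0.25 0.01 0 0 0 0;38 -0.25 0.01 0 0 0 0;38 -0.25 0.01 0 0 0 0;38 -0.25 0.01 0 0 0 0;38 -0.25 0.01 0 0 0 0;38 -0.25 0.01 0 0 0 0"
}}

```text
time: 13.9
tool_pos: [0.519, 0.2221, 0.0507]
tool_rot: [3.142, -0.0, 1.636]
contact_force: [-1.7, 2.8, 0.5]
opening: 0.0351
grip_force: 1.6
```

```bash
python3 look.py 0 d
```

```text
14.0 [0.51903865 0.22183872 0.05073263] [-3.14156670e+00  3.03349971e-04  1.63562760e+00] [-0.86410202  1.50185851  0.03105645]
[0] [ 0.5209  0.1472 -1.473 ] along -26.6 lat -3.7 mm yaw 1.90 deg 109
[1] [ 0.5241  0.1482 -1.5089] along -27.3 lat -0.5 mm yaw -0.16 deg 172
[0, 1] [ 0.5238  0.148  -1.5   ] along -27.3 lat -0.8 mm yaw 0.36 deg 279
```

View pics/cd.png

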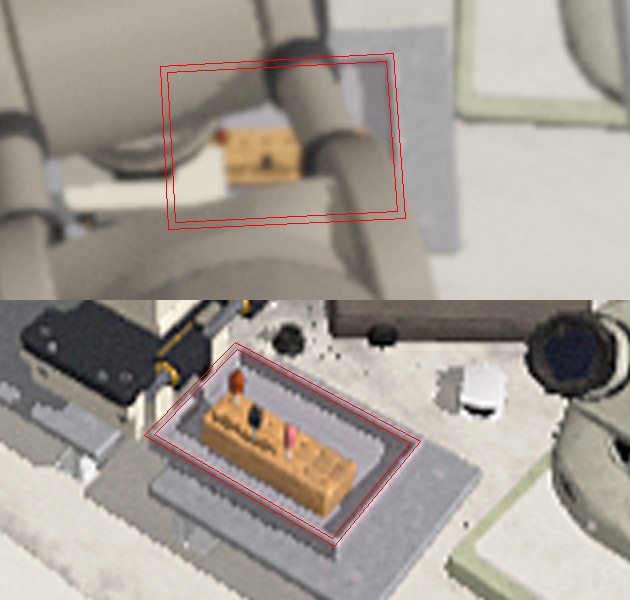

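The tray is mostly on the right riser, with the block standing (scene crop corners (237,343), (420,440), (335,543) and (147,435)). It has 27 mm left along the axis and about 0.9 mm sideways.

Request:
{"api": "apply_moves", "payload": {
  "motion": "38 -0.25 0.009 0 0 0 0;38 -0.25 0.009 0 0 0 0;38 -0.25 0.009 0 0 0 0;38 -0.25 0.009 0 0 0 0;38 -0.25 0.009 0 0 0 0;38 -0.25 0.009 0 0 0 0;38 -0.25 0.009 0 0 0 0;38 -0.2 0.008 0 0 0 0;38 -0.2 0.008 0 0 0 0;38 -0.15 0.005 0 0 0 0;38 -0.1 0.003 0 0 0 0;38 -0.1 0.003 0 0 0 0;38 -0.1 0.003 0 0 0 0;38 0 0 0 0 0 0;38 0 0 0 0 0 0;38 0 0 0 0 0 0"
}}

```text
time: 16.0
tool_pos: [0.5216, 0.1963, 0.0507]
tool_rot: [3.142, 0.0, 1.636]
contact_force: [-0.3, 2.3, 0.8]
opening: 0.0352
grip_force: 1.0
```

```bash
python3 look.py 0 e
```

```text
16.1 [0.52163824 0.19626624 0.0507222 ] [3.14155716e+00 1.38735342e-04 1.63582971e+00] [-1.06066822  1.75931978  1.33823537]
[0] [ 0.5242  0.1065 -1.4428] along 14.2 lat -3.1 mm yaw 3.63 deg 104
[1] [ 0.5265  0.1224 -1.5083] along -1.5 lat 0.2 mm yaw -0.12 deg 172
[0, 1] [ 0.5263  0.1222 -1.51  ] along -1.3 lat -0.0 mm yaw -0.22 deg 263
```

Request:
{"api": "apply_moves", "payload": {
  "motion": "38 -0.07 0.003 0 0 0 0;38 -0.06 0.002 0 0 0 0;38 0 0 0 0 0 0;38 0 0 0 0 0 0;38 0.3 0 0 0 0 0;38 1 0 0 0 0 0;38 1.5 0 0 0 0 0;38 1 0 -2 0 0 0;38 0 0 -5 0 0 0;38 0 0 -5 0 0 0;38 4 0 -2 0 0 0;38 5 0 0 0 0 0;38 5 0 0 0 0 0;38 5 0 0 0 0 0;38 0 0 0 0 0 0;38 0 0 0 0 0 0"
}}

```text
time: 18.1
tool_pos: [0.5064, 0.4228, 0.1903]
tool_rot: [-3.141, 0.001, 1.637]
contact_force: [0.5, 0.1, 0.2]
opening: 0.0349
grip_force: 0.0
```

```bash
sed -i 's/^c=o.*;/c=S;/' look.py; python3 look.py 0 f
```

```text
18.2 [0.50700238 0.42179256 0.19073326] [-3.14137749e+00  4.52408866e-04  1.63493482e+00] [0.59087443 0.05336335 0.08883973]
[0] [ 0.5258  0.1207 -1.5088] along 0.2 lat -0.7 mm yaw -0.15 deg 145
[1] [ 0.5266  0.1213 -1.504 ] along -0.4 lat 0.2 mm yaw 0.13 deg 171
[0, 1] [ 0.526   0.121  -1.5091] along -0.1 lat -0.4 mm yaw -0.17 deg 313
```

View pics/cf.png

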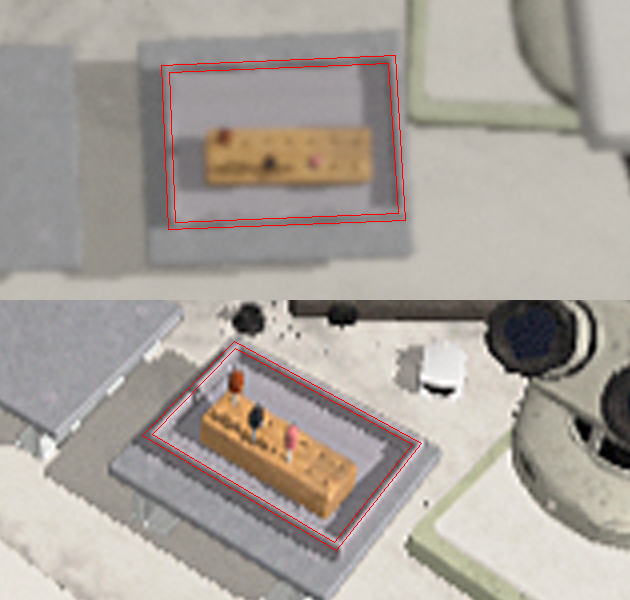

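The tray is centred on the right riser to under 1 mm and 0.2° (top crop corners (163,66), (395,56), (405,220) and (169,229)). The block is standing and the arm is clear, so I'm handing in.

```bash
python3 -c "
from cell import robot
print(robot.hand_in())"
```

```text
the job is handed in; nothing more can be done
None
```

The tray now sits on the right riser, within about 1 mm of centre and 0.2° of square by the last pictures, with the block standing in it; I handed the job in at about 18 s, no verdict shown.

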